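# Set out the fish-and-tomato lunch board

## Task

Set out the lunch board: lay the flat fish tin in the middle of the chopping board with its long side across the board's width (parallel to the board's short edges), and stand the smaller round tin upright on top of it, centred. Then stand the pepper mill on the board at the end next to the mug and the spice jar at the end next to the kitchen timer, each upright, midway across the board's width and in the middle of the bare wood between the fish tin and that end of the board. Leave the mug, the timer and the larger round tin where they stand, and let go of everything.

Things in the scene. Friction and masses are not known exactly. Their poses are not given: they have to be found in the camera images.
- board: the wooden chopping board straight ahead of the robot, between the mug and the timer (not the other board far to the right), 200 (its x, width) x 300 (its y, length) x 21 mm thick, lying flat on the worktop and fixed there. Its length runs roughly left-right as the robot sees it. Origin at the centre of its underside; its top is 21 mm above that. The mug stands just past one of its short ends (+y or -y), the kitchen timer just past the other: which is where changes.
- fish_tin: flat oblong fish tin with rounded corners, 63 (its x) x 105 (its y) x 25 mm high, flat stiff top that things can stand on, about 0.15 kg. Origin at the centre of its underside, z up. Lies loose on the open worktop between the robot and the board or a little to either side; can be gripped across its 63 mm width.
- tomato_tin: the smaller (narrower and taller) of the two round tins, 57 mm diameter x 72 mm high, about 0.18 kg. Origin at the centre of its underside, z up along its axis. Stands loose on the open worktop between the robot and the board or a little to either side, at least 300 mm from the wall.
- pepper_mill: dark turned-wood pepper mill, 170 mm tall, 58 mm diameter at the base; the round head, 48 mm diameter, runs from 123 to 159 mm height (does not turn) and is good to grip; small knob above it; about 0.18 kg. Origin at the centre of its underside, z up along its axis. Stands loose on the open worktop between the robot and the board or a little to either side, at least 300 mm from the wall.
- spice_jar: small round glass spice jar with a black screw cap (not one of the jars at the back wall), 41 mm diameter x 105 mm high, straight sides, about 0.11 kg. Origin at the centre of its underside, z up along its axis. Stands loose on the open worktop between the robot and the board or a little to either side, at least 300 mm from the wall.
- beans_tin: the larger (wider and lower) round tin, 75 mm diameter x 58 mm high; a bystander to be left alone. Origin at the centre of its underside, z up along its axis. Stands loose on the open worktop between the robot and the board or a little to either side, at least 300 mm from the wall.
- mug: white mug with grey dots, 82 mm diameter x 91 mm high, handle on its -y side; stands loose on the worktop just past one end of the board and is to be left alone. Origin at the centre of its outline with the handle, on the worktop: the cup axis lies 18 mm from it along +y, the handle reaches 58 mm along -y.
- timer: round red-and-cream wind-up kitchen timer, 62 mm diameter x 62 mm high with a bar grip on top; stands loose just past the other end of the board and is to be left alone. Origin at the centre of its underside.
Things that resemble listed ones, but are neither listed nor needed, are in the scene too. What is shaped like the fish_tin but green is not meant. Leave any orange look-alike of the spice_jar alone.

How it is judged:
By the outcome, as a careful person would: the job done as asked, in the order asked, and still so for the second after the job is handed in, with the robot touching nothing.
It also fails if it takes over 104 s, if anything falls off the work surface, if the arm or the gripper's body presses on something with over 40 N, if the wrist force passes 120 N, or if a joint passes its speed limit or range.

## Robot

A 6-joint arm with a two-finger parallel gripper is mounted at the origin on a cart in front of the work surface, level with it; the furniture and walls round the work are solid. World frame = base frame: x ahead of the robot, y to its left, z up, the work surface at z = 0. Lengths are in m, angles in degrees, forces in N, time in s.
With the tool pointing down it reaches from about 0.325 to 0.9 m from the base axis. Payload 6.1 kg.
Tool frame: the origin (TCP) lies between the finger pads; the fingertips stand 11 mm ahead of it and the grasp point (between the pads) lies 8 mm behind it; z points along the fingers, y is the line along which they close (so a half turn about z gives the same grasp; the last joint's range is limited). The gripper opens to 85 mm and grips with 20 to 120 N. Pads are 22 mm wide; open, the fingers measure 114 mm over their backs; the gripper's body (76 mm by 85 mm) begins 54 mm behind the grasp point. The pads swing forward as they close: fully open they stand 13 mm farther back than shut.
Start: joints at [-7.225, 12.628, 87.462, -0, 79.91, -7.225], TCP at [0.625, -0, 0.242] pointing down, gripper open.
Joint ranges: [-170.65, 170.65], [-52.31, 119.04], [5.05, 147.46], [-71.25, 251.25], [11.57, 151.72], [-153.62, 153.62]. Speed limits (degrees/s): [147.25, 147.25, 172.46, 180, 180, 180].

## Interface

Orientations are given as [roll, pitch, yaw] about the fixed x, y, z axes, in that order (R = Rz(yaw) Ry(pitch) Rx(roll)).
In Python, from workcell import readout, cams, robot, nets gives the robot as it stands. The module is installed in compiled form; this text tells all that it offers.
- The arm moves only by the tool arm_command, never from a script. Its argument "moves" is a list of rows, each an object of numbers: "dx", "dy", "dz": the shift along the tool's x, y, z in mm; "wx", "wy", "wz": the turn, a rotation vector about the tool's x, y, z in rad; "gripper": the closure, from -1 (fully open) to 1 (shut), so that 0 is half open. In form: [{"dx": .., "dy": .., "dz": .., "wx": .., "wy": .., "wz": .., "gripper": ..}, ...]. A call has 1 to 10 rows; each row is the pose to reach, as a shift and turn from the pose commanded when the call began, along the tool's axes at that moment; what a row does not reach only later rows make up. A row lasts 1/8 s, in which the tool goes at most 62.5 mm and 10.7 degrees, less where a joint would pass 70% of its speed; a pose out of reach is approached as far as the arm can. A call with a gripper value outside its range is refused whole. The fingers move at their own pace and stop on an object; the grip force is fixed at half the most. Time passes only in rows, so rows that repeat a pose let the fingers close. It gives the time, the measured TCP pose, the force and the opening at its end, in the units of the state.
- readout.state(): the state, without advancing time (a new reading comes with each control period).
- cams.snapshot(name): name is "scene" or "side" or "wrist"; returns a dict with "image" (420x560x3 uint8, red, green, blue), "depth" (420x560 float32, m along the optical axis (not along the pixel's ray), 0 where there is no reading), "K" (3x3 intrinsics, pixels), "world_to_cam" (4x4, takes a point from world to camera coordinates). Camera axes: x right, y down, z forward; pixel columns grow to the right and rows downward; lengths in m; the calibration is good to about 2 mm. A picture is of the moment at which its call begins.
- robot.job_done(): hands the job in, once; it reports no verdict.
Trained networks look in a picture, given as the dict that the camera call returned (one of the last four; its "shot" number tells which), for a name from the list of things; names that differ only in an ending like _2 or _b are one class to them, and where a whole thing is asked for, a point or a joint stands for the part that bears it (a point fixed in the world has none). Each returns a list of dicts, best first, with "confidence" (0 to 1); they miss things now and then, are a little off and sometimes report something else, mostly with a low value. They report only what shows in the picture. A call takes as long as a camera call. They do not tell look-alikes from the thing itself.
- nets.boxes_of(target, picture): "xy" ([column, row] in pixels, amid what is visible of it).
The state is a dict: "t": time; "joints": joint angles; "qvel": joint speeds; "effort": joint torques, N m; "tool_pos": TCP position; "ee_rot": TCP orientation; "ft_force": force on the tool from outside, world axes, zero at the start; "moment": the same for the moment, N m; "finger_gap": finger opening in m.
Only numpy, scipy, OpenCV 4.12 (cv2) and the standard library are available. Lean on these libraries where they do the work, as an engineer would, in place of code of your own. Each camera call takes 0.05 s, during which the arm holds its last target. There are 200 camera calls.

## Working session

There is one attempt and no reset: what is moved stays moved. The work goes in short steps, Python scripts to look and compute and a tool call to move; the robot and the scene stay as the last step left them, time stands still between calls to the robot, and variables do not carry over. Pictures are saved under pics/ and viewed, on a budget of 14 in all, crops included, one or two more only if the job needs it, and the job is handed in when it is done.

Besides the shell and the picture viewer there is one more tool, called after "Call:" by a JSON object that holds its "name" and its "arguments", one argument or row to a line. arm_command: Moves the arm, as the interface text tells. Its arguments: {"type":"object","properties":{"moves":{"type":"array","items":{"type":"object","properties":{"dx":{"type":"number"},"dy":{"type":"number"},"dz":{"type":"number"},"wx":{"type":"number"},"wy":{"type":"number"},"wz":{"type":"number"},"gripper":{"type":"number"}}}}},"required":["moves"]}

```bash
mkdir -p pics; cat > h.py <<'E'
import numpy as np, cv2
from workcell import readout, cams, robot, nets
def save(s,n): cv2.imwrite('pics/'+n+'.png', s['image'][:,:,::-1])
def cloud(s):
    d=s['depth'];K=s['K'];v,u=np.mgrid[:d.shape[0],:d.shape[1]]
    P=np.stack([(u-K[0,2])/K[0,0]*d,(v-K[1,2])/K[1,1]*d,d],-1)
    T=np.linalg.inv(s['world_to_cam']); return P@T[:3,:3].T+T[:3,3]
def circ(pts):
    A=np.c_[2*pts,np.ones(len(pts))]; x=np.linalg.lstsq(A,(pts**2).sum(1),rcond=None)[0]
    return x[:2],np.sqrt(x[2]+x[0]**2+x[1]**2)
E
python3 - <<'E'
from h import *
print(readout.state())
ims=[]
for n in ['scene','side']:
    s=cams.snapshot(n); np.savez(n+'.npz',**{k:s[k] for k in ['image','depth','K','world_to_cam']}); save(s,n+'0')
    P=cloud(s)
    for t in ['board','fish_tin','tomato_tin','pepper_mill','spice_jar','beans_tin','mug','timer']:
        for r in nets.boxes_of(t,s)[:3]:
            u,v=map(int,r['xy']); print(n,t,(u,v),round(r['confidence'],2),P[v,u].round(3))
E
```

```text
{'t': 0.0, 'joints': array([-7.22502076e+00,  1.26743441e+01,  8.75269002e+01,  6.47303198e-04,
        7.99104820e+01, -7.22466544e+00]), 'qvel': array([-0.02864435, -0.0545324 ,  0.07667171, -0.04236784,  0.0103856 ,
       -0.05769918]), 'effort': array([-5.06932320e-04, -4.96913910e+01, -3.89390445e+01, -4.46828235e-04,
        1.12446505e-02,  2.49123751e-06]), 'tool_pos': array([6.24407967e-01, 7.45962378e-05, 2.41198444e-01]), 'ee_rot': array([-1.79889241e+02, -1.46827288e-02,  8.99995165e+01]), 'ft_force': array([0.24901283, 0.34154197, 0.26966187]), 'moment': array([ 0.03509758,  0.01607765, -0.01667039]), 'finger_gap': 0.08533085931732601}
scene board (330, 225) 0.74 [0.631 0.001 0.018]
scene board (253, 221) 0.62 [0.401 0.199 0.022]
scene fish_tin (193, 178) 0.59 [0.366 0.693 0.02 ]
scene fish_tin (251, 222) 0.51 [0.393 0.2   0.02 ]
scene fish_tin (267, 189) 0.49 [0.592 0.388 0.02 ]
scene tomato_tin (281, 238) 0.67 [0.398 0.    0.056]
scene pepper_mill (244, 191) 0.79 [0.445 0.336 0.081]
scene spice_jar (291, 259) 0.84 [ 0.349 -0.128  0.069]
scene spice_jar (311, 271) 0.78 [ 0.362 -0.214  0.072]
scene beans_tin (369, 298) 0.75 [ 0.435 -0.389  0.056]
scene mug (361, 252) 0.7 [ 0.548 -0.241  0.077]
scene timer (292, 202) 0.74 [0.596 0.204 0.037]
scene timer (361, 250) 0.44 [ 0.548 -0.24   0.085]
side board (251, 194) 0.68 [0.631 0.044 0.023]
side fish_tin (287, 369) 0.87 [0.367 0.682 0.025]
side fish_tin (306, 233) 0.79 [0.405 0.225 0.026]
side fish_tin (233, 259) 0.79 [0.586 0.381 0.024]
side tomato_tin (311, 190) 0.57 [0.42  0.044 0.067]
side pepper_mill (279, 246) 0.94 [0.454 0.375 0.091]
side spice_jar (332, 173) 0.65 [ 0.365 -0.097  0.06 ]
side spice_jar (327, 151) 0.52 [ 0.398 -0.193  0.097]
side mug (280, 154) 0.93 [ 0.575 -0.174  0.076]
side timer (236, 227) 0.65 [0.617 0.252 0.036]
```

View pics/scene0.png

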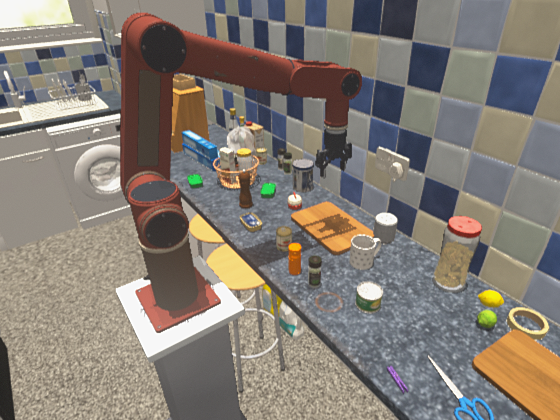

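View pics/side0.png

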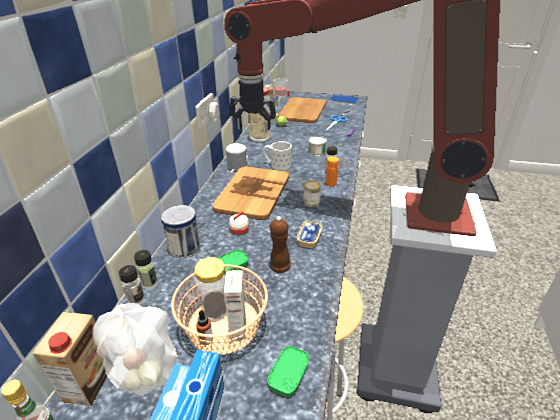

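Scene: board at (330,225), mug at the -y end (363,250), timer at the +y end (295,202). The blue-and-cream fish tin is at (251,221), tomato tin (284,238), mill (245,190), dark spice jar (315,270) beside an orange look-alike (294,260), beans tin (369,297). Now a coarse fit, plus a wrist view.

```bash
cat >> h.py <<'E'
from scipy.optimize import least_squares
def fitc(Q,c0,r):
    return least_squares(lambda c:np.hypot(*(Q-c).T)-r,c0,loss='soft_l1',f_scale=.002).x
def near(P,c,R,z0,z1):
    P=P.reshape(-1,3);m=(np.hypot(P[:,0]-c[0],P[:,1]-c[1])<R)&(P[:,2]>z0)&(P[:,2]<z1);return P[m]
def rect(Q):
    r=cv2.minAreaRect((Q[:,:2]*1000).astype(np.float32));return np.round(r[0],1),np.round(r[1],1),round(r[2],1)
E
python3 - <<'E'
from h import *
S=[dict(np.load(n+'.npz')) for n in ['scene','side']]
w=cams.snapshot('wrist'); save(w,'w0'); print(w['world_to_cam'].round(3), w['K'][0,0])
PS=[cloud(s) for s in S]; A=np.concatenate([p.reshape(-1,3) for p in PS])
for n,c,r,z0,z1 in [('tom',(.41,.02),.0285,.01,.065),('mill',(.46,.355),.024,.128,.155),('millbase',(.46,.355),.029,.005,.02),('jar',(.38,-.205),.0205,.01,.1),('orange',(.36,-.115),.0205,.01,.1),('beans',(.45,-.39),.0375,.01,.05),('timer',(.6,.225),.031,.005,.03)]:
    for k,P in enumerate(PS+[A]):
        Q=near(P,c,r+.035,z0,z1)
        if len(Q)>5: print(n,k,len(Q),fitc(Q[:,:2],c,r).round(4))
print('fish',[rect(near(P,(.4,.21),.09,.019,.03)) for P in PS])
print('board side',[rect(near(P,(.63,0),.19,.015,.026)) for P in PS+[cloud(w)]])
E
```

```text
[[ 1.     0.001  0.    -0.625]
 [ 0.001 -0.946  0.325 -0.044]
 [ 0.    -0.325 -0.946  0.38 ]
 [ 0.     0.     0.     1.   ]] 299.8910450081634
tom 0 201 [0.4208 0.0174]
tom 1 229 [0.4222 0.0182]
tom 2 430 [0.4214 0.0178]
mill 0 82 [0.4618 0.3556]
mill 1 180 [0.4604 0.3545]
mill 2 262 [0.4608 0.3548]
millbase 0 48 [0.4584 0.3576]
millbase 1 138 [0.4572 0.3551]
millbase 2 186 [0.4576 0.3555]
jar 0 287 [ 0.382  -0.2053]
jar 1 77 [ 0.3838 -0.2052]
jar 2 364 [ 0.3824 -0.2053]
orange 0 261 [ 0.3694 -0.1176]
orange 1 241 [ 0.3706 -0.1175]
orange 2 502 [ 0.3699 -0.1176]
beans 0 256 [ 0.4597 -0.3671]
beans 1 154 [ 0.4612 -0.3673]
beans 2 410 [ 0.4601 -0.3672]
timer 0 68 [0.6203 0.2202]
timer 1 141 [0.6202 0.2201]
timer 2 209 [0.6202 0.2201]
fish [(array([395.2, 212.9]), array([109.1,  64. ]), 84.8), (array([397.3, 214.5]), array([110.1,  62.6]), 84.8)]
board side [(array([599.1,  20.4]), array([341.2, 305.5]), 80.4), (array([601.7, -11.4]), array([305.6, 352.2]), 5.4), (array([599.4, -14.7]), array([314.1, 350. ]), 5.8)]
```

View pics/w0.png

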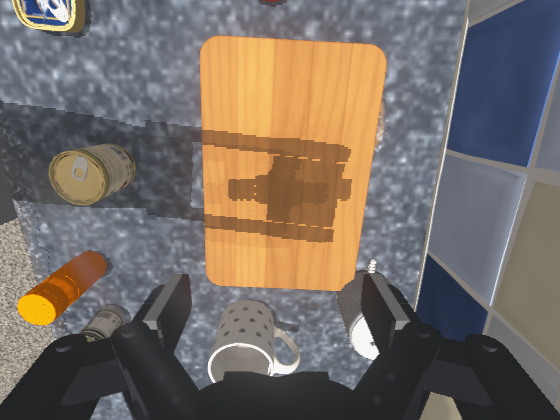

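```bash
cat >> h.py <<'E'
def board(s,c=(.62,0),R=.2):
    hsv=cv2.cvtColor(s['image'],cv2.COLOR_RGB2HSV);P=cloud(s)
    m=(hsv[...,0]>6)&(hsv[...,0]<22)&(hsv[...,1]>110)&(abs(P[...,2]-.021)<.008)&(np.hypot(P[...,0]-c[0],P[...,1]-c[1])<R)
    m=cv2.morphologyEx(m.astype(np.uint8),cv2.MORPH_OPEN,np.ones((3,3)))
    Q=P[m>0];return rect(Q),np.median(Q[:,2])
E
python3 - <<'E'
from h import *
for n in ['scene','side']: print(board(dict(np.load(n+'.npz'))))
w=cams.snapshot('wrist'); print(board(w))
P=cloud(w); Q=near(P,(.42,.018),.06,.01,.065); print('tom',fitc(Q[:,:2],(.42,.018),.0285))
E
```

```text
((array([636.8,   3.4]), array([303.8, 206.3]), 87.9), np.float64(0.0188566210005352))
((array([635.7,   7.8]), array([303.1, 197.9]), 87.4), np.float64(0.02318031571367829))
((array([637.2,   4.6]), array([299.5, 199.3]), 87.1), np.float64(0.020698533247633988))
tom [0.42124544 0.01795949]
```

Call:
{"name": "arm_command", "arguments": {
  "moves": [
    {"dx": 200, "dy": -228, "gripper": -1},
    {"dx": 200, "dy": -228},
    {"dx": 200, "dy": -228},
    {"dx": 200, "dy": -228},
    {"dx": 200, "dy": -228},
    {"dx": 200, "dy": -228},
    {"dx": 200, "dy": -228},
    {"dx": 200, "dy": -228}
  ]
}}

```text
schema error: expected keys dx, dy, dz, wx, wy, wz, gripper
```

Call:
{"name": "arm_command", "arguments": {
  "moves": [
    {"dx": 180, "dy": -228, "dz": 0, "wx": 0, "wy": 0, "wz": 0, "gripper": -1},
    {"dx": 180, "dy": -228, "dz": 0, "wx": 0, "wy": 0, "wz": 0, "gripper": -1},
    {"dx": 180, "dy": -228, "dz": 0, "wx": 0, "wy": 0, "wz": 0, "gripper": -1},
    {"dx": 180, "dy": -228, "dz": 0, "wx": 0, "wy": 0, "wz": 0, "gripper": -1},
    {"dx": 180, "dy": -228, "dz": 0, "wx": 0, "wy": 0, "wz": 0, "gripper": -1},
    {"dx": 180, "dy": -228, "dz": 0, "wx": 0, "wy": 0, "wz": 0, "gripper": -1},
    {"dx": 180, "dy": -228, "dz": 0, "wx": 0, "wy": 0, "wz": 0, "gripper": -1},
    {"dx": 180, "dy": -228, "dz": 0, "wx": 0, "wy": 0, "wz": 0, "gripper": -1}
  ]
}}

```text
t: 2.0
tool_pos: [0.3979, 0.1793, 0.2424]
ee_rot: [180.0, 0.0, 89.9]
ft_force: [-0.3, -0.1, 0.7]
finger_gap: 0.0854
```

```bash
python3 - <<'E'
from h import *
st=readout.state();print(st['t'],st['tool_pos'],st['ee_rot'],st['joints'])
w=cams.snapshot('wrist'); save(w,'w1');P=cloud(w)
for z in (.012,.018,.022): print(rect(near(P,(.397,.213),.08,z,.032)))
E
```

```text
2.0 [0.3978759  0.17933863 0.24236349] [1.79990093e+02 1.29896106e-02 8.99235912e+01] [ 1.38987365e+01 -1.42850927e+01  1.14068979e+02 -1.52193140e-02
  8.02096369e+01  1.39777313e+01]
(array([396.8, 213.7]), array([104.7,  62.7]), 84.9)
(array([396.8, 213.7]), array([104.7,  62.7]), 84.9)
(array([396.8, 213.7]), array([104.7,  62.7]), 84.9)
```

View pics/w1.png

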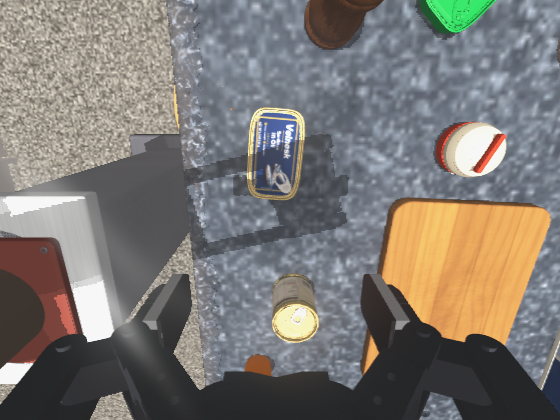

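Fish tin at (396.8, 213.7) mm, long axis 84.9°. Picture confirms it (blue tin at (275,153)); the green one is elsewhere. Going in.

Call:
{"name": "arm_command", "arguments": {
  "moves": [
    {"dx": 34.4, "dy": -1, "dz": 50, "wx": 0, "wy": 0, "wz": 0.089, "gripper": -1},
    {"dx": 34.4, "dy": -1, "dz": 110, "wx": 0, "wy": 0, "wz": 0.089, "gripper": -1},
    {"dx": 34.4, "dy": -1, "dz": 165, "wx": 0, "wy": 0, "wz": 0.089, "gripper": -1},
    {"dx": 34.4, "dy": -1, "dz": 200, "wx": 0, "wy": 0, "wz": 0.089, "gripper": -1},
    {"dx": 34.4, "dy": -1, "dz": 215, "wx": 0, "wy": 0, "wz": 0.089, "gripper": -0.7},
    {"dx": 34.4, "dy": -1, "dz": 222, "wx": 0, "wy": 0, "wz": 0.089, "gripper": -0.7},
    {"dx": 34.4, "dy": -1, "dz": 225, "wx": 0, "wy": 0, "wz": 0.089, "gripper": -0.7},
    {"dx": 34.4, "dy": -1, "dz": 225, "wx": 0, "wy": 0, "wz": 0.089, "gripper": -0.7}
  ]
}}

```text
t: 3.05
tool_pos: [0.397, 0.2147, 0.0184]
ee_rot: [179.9, -0.0, 84.9]
ft_force: [-0.3, -0.0, 0.3]
finger_gap: 0.0727
```

```bash
python3 - <<'E'
from h import *
w=cams.snapshot('wrist'); save(w,'w2')
E
```

```text
(no output)
```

View pics/w2.png

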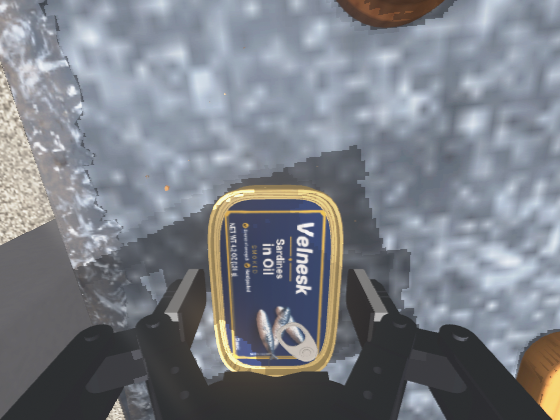

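Fingers straddle the tin, centred. Creep lower with a force check.

Call:
{"name": "arm_command", "arguments": {
  "moves": [
    {"dx": -1, "dy": 0, "dz": 3, "wx": 0, "wy": 0, "wz": 0, "gripper": -0.7},
    {"dx": -1, "dy": 0, "dz": 6, "wx": 0, "wy": 0, "wz": 0, "gripper": -0.7},
    {"dx": -1, "dy": 0, "dz": 6, "wx": 0, "wy": 0, "wz": 0, "gripper": -0.7}
  ]
}}

```text
t: 3.48
tool_pos: [0.3956, 0.2133, 0.0111]
ee_rot: [-180.0, 0.0, 84.9]
ft_force: [-0.3, 0.8, 0.6]
finger_gap: 0.0725
```

Call:
{"name": "arm_command", "arguments": {
  "moves": [
    {"dx": 0, "dy": 0, "dz": 0, "wx": 0, "wy": 0, "wz": 0, "gripper": 0.2},
    {"dx": 0, "dy": 0, "dz": 0, "wx": 0, "wy": 0, "wz": 0, "gripper": 0.2},
    {"dx": 0, "dy": 0, "dz": 0, "wx": 0, "wy": 0, "wz": 0, "gripper": 0.2},
    {"dx": 0, "dy": 0, "dz": 0, "wx": 0, "wy": 0, "wz": 0, "gripper": 0.2}
  ]
}}

```text
t: 3.98
tool_pos: [0.396, 0.2134, 0.0118]
ee_rot: [-180.0, 0.0, 84.9]
ft_force: [-2.7, -2.5, 6.2]
finger_gap: 0.0585
```

Call:
{"name": "arm_command", "arguments": {
  "moves": [
    {"dx": 0, "dy": 0, "dz": 0, "wx": 0, "wy": 0, "wz": 0, "gripper": 0.2},
    {"dx": 0, "dy": 0, "dz": -10, "wx": 0, "wy": 0, "wz": 0, "gripper": 0.2},
    {"dx": 0, "dy": 0, "dz": -30, "wx": 0, "wy": 0, "wz": 0, "gripper": 0.2},
    {"dx": 0, "dy": 0, "dz": -70, "wx": 0, "wy": 0, "wz": 0, "gripper": 0.2},
    {"dx": 0, "dy": 0, "dz": -110, "wx": 0, "wy": 0, "wz": 0, "gripper": 0.2},
    {"dx": 0, "dy": 0, "dz": -120, "wx": 0, "wy": 0, "wz": 0, "gripper": 0.2},
    {"dx": 0, "dy": 0, "dz": -120, "wx": 0, "wy": 0, "wz": 0, "gripper": 0.2}
  ]
}}

```text
t: 4.85
tool_pos: [0.396, 0.2135, 0.1314]
ee_rot: [179.9, -0.0, 84.9]
ft_force: [0.8, -0.3, -2.0]
finger_gap: 0.0583
```

```bash
python3 - <<'E'
from h import *
st=readout.state();print(st['tool_pos'],st['ee_rot'])
w=cams.snapshot('wrist'); save(w,'w3'); P=cloud(w)
for a,b in [(.09,.2),(.115,.16)]:
    Q=near(P,(.396,.25),.09,a,b);Q=Q[Q[:,1]>.24];print(len(Q),np.percentile(Q[:,2],[5,50,95]),Q[:,:2].min(0),Q[:,:2].max(0),np.linalg.lstsq(np.c_[Q[:,:2]-Q[:,:2].mean(0),np.ones(len(Q))],Q[:,2],rcond=None)[0])
E
```

```text
[0.39602703 0.21346251 0.13138947] [ 1.79947612e+02 -2.38543362e-02  8.49023345e+01]
7630 [0.14014131 0.14163057 0.14425111] [0.36751077 0.24000133] [0.42957613 0.26720425] [-0.00246008 -0.04989306  0.14142744]
7630 [0.14014131 0.14163057 0.14425111] [0.36751077 0.24000133] [0.42957613 0.26720425] [-0.00246008 -0.04989306  0.14142744]
```

View pics/w3.png

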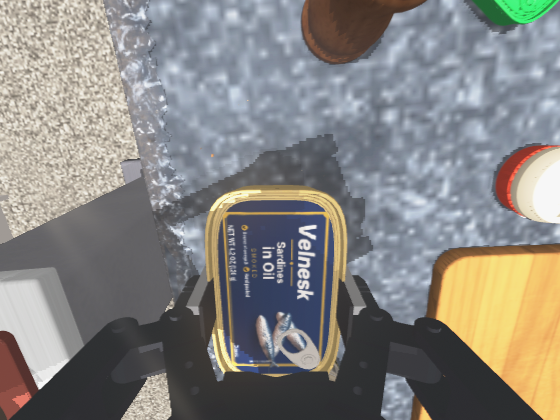

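Tin held. Carry to board centre, turning +92.2° (board yaw −2.9°).

Call:
{"name": "arm_command", "arguments": {
  "moves": [
    {"dx": -19, "dy": 26, "dz": 0, "wx": 0, "wy": 0, "wz": -0.16, "gripper": 0.2},
    {"dx": -40, "dy": 56, "dz": 0, "wx": 0, "wy": 0, "wz": -0.34, "gripper": 0.2},
    {"dx": -62, "dy": 86, "dz": 0, "wx": 0, "wy": 0, "wz": -0.52, "gripper": 0.2},
    {"dx": -84, "dy": 116, "dz": 0, "wx": 0, "wy": 0, "wz": -0.7, "gripper": 0.2},
    {"dx": -106, "dy": 146, "dz": 0, "wx": 0, "wy": 0, "wz": -0.88, "gripper": 0.2},
    {"dx": -128, "dy": 176, "dz": 0, "wx": 0, "wy": 0, "wz": -1.06, "gripper": 0.2},
    {"dx": -150, "dy": 206, "dz": 0, "wx": 0, "wy": 0, "wz": -1.24, "gripper": 0.2},
    {"dx": -172, "dy": 236, "dz": 0, "wx": 0, "wy": 0, "wz": -1.42, "gripper": 0.2},
    {"dx": -187.4, "dy": 259.2, "dz": 0, "wx": 0, "wy": 0, "wz": -1.609, "gripper": 0.2},
    {"dx": -187.4, "dy": 259.2, "dz": 0, "wx": 0, "wy": 0, "wz": -1.609, "gripper": 0.2}
  ]
}}

```text
t: 6.15
tool_pos: [0.6371, 0.0023, 0.1283]
ee_rot: [180.0, -0.2, 177.0]
ft_force: [-0.2, 0.2, -2.2]
finger_gap: 0.0582
```

```bash
python3 - <<'E'
from h import *
st=readout.state();print(st['t'],st['tool_pos'],st['ee_rot'],st['joints'])
for n in ['side','scene','wrist']:
    s=cams.snapshot(n);P=cloud(s);Q=near(P,(.637,.004),.07,.1,.16);
    Q=Q[Q[:,2]<.148]
    print(n,len(Q),rect(Q),np.percentile(Q[:,2],[5,50,95]))
    print(np.linalg.lstsq(np.c_[Q[:,:2]-Q[:,:2].mean(0),np.ones(len(Q))],Q[:,2],rcond=None)[0])
save(s,'w4')
E
```

```text
6.15 [0.6370515  0.0023402  0.12825139] [179.99776563  -0.21236602 176.99696559] [-6.87056577e+00  2.01049310e+01  9.10431434e+01 -1.29496920e-02
  6.90639592e+01 -9.38628776e+01]
side 331 (array([636.2,   7.7]), array([104.8,  78.1]), 7.0) [0.12352021 0.14015821 0.14403152]
[ 0.0191358  -0.13636269  0.13734891]
scene 296 (array([629.5,  -3.8]), array([ 79. , 101.5]), 82.2) [0.11944929 0.13630116 0.14184742]
[0.04598512 0.09284852 0.13406497]
wrist 24987 (array([632.5,   2.2]), array([ 82.2, 106. ]), 70.3) [0.13764866 0.13891949 0.14160796]
[0.00194188 0.0012967  0.13900414]
```

View pics/w4.png

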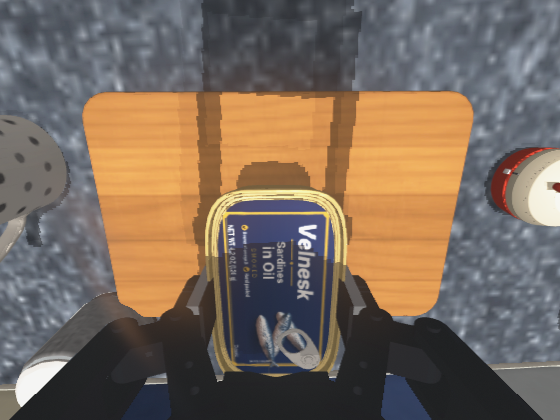

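Call:
{"name": "arm_command", "arguments": {
  "moves": [
    {"dx": 0, "dy": 2, "dz": 45, "wx": 0, "wy": 0, "wz": 0, "gripper": 0.2},
    {"dx": 0, "dy": 2, "dz": 75, "wx": 0, "wy": 0, "wz": 0, "gripper": 0.2},
    {"dx": 0, "dy": 2, "dz": 88, "wx": 0, "wy": 0, "wz": 0, "gripper": 0.2},
    {"dx": 0, "dy": 2, "dz": 92, "wx": 0, "wy": 0, "wz": 0, "gripper": 0.2},
    {"dx": 0, "dy": 2, "dz": 94, "wx": 0, "wy": 0, "wz": 0, "gripper": 0.2},
    {"dx": 0, "dy": 2, "dz": 94, "wx": 0, "wy": 0, "wz": 0, "gripper": 0.2}
  ]
}}

```text
t: 7.05
tool_pos: [0.6385, 0.0056, 0.0387]
ee_rot: [-180.0, 0.1, 177.1]
ft_force: [-0.5, -0.6, -2.7]
finger_gap: 0.0584
```

Call:
{"name": "arm_command", "arguments": {
  "moves": [
    {"dx": 0.5, "dy": -0.5, "dz": 3, "wx": 0, "wy": 0, "wz": 0, "gripper": 0.2},
    {"dx": 0.5, "dy": -0.5, "dz": 5, "wx": 0, "wy": 0, "wz": 0, "gripper": 0.2},
    {"dx": 0.5, "dy": -0.5, "dz": 5, "wx": 0, "wy": 0, "wz": 0, "gripper": 0.2}
  ]
}}

```text
t: 7.42
tool_pos: [0.6373, 0.0051, 0.0334]
ee_rot: [-180.0, 0.0, 177.1]
ft_force: [-2.6, 0.1, 5.6]
finger_gap: 0.0584
```

Call:
{"name": "arm_command", "arguments": {
  "moves": [
    {"dx": 0, "dy": 0, "dz": 0, "wx": 0, "wy": 0, "wz": 0, "gripper": -0.7},
    {"dx": 0, "dy": 0, "dz": 0, "wx": 0, "wy": 0, "wz": 0, "gripper": -0.7},
    {"dx": 0, "dy": 0, "dz": 0, "wx": 0, "wy": 0, "wz": 0, "gripper": -0.7},
    {"dx": 0, "dy": 0, "dz": -10, "wx": 0, "wy": 0, "wz": 0, "gripper": -0.7},
    {"dx": 0, "dy": 0, "dz": -40, "wx": 0, "wy": 0, "wz": 0, "gripper": -0.7},
    {"dx": 30, "dy": 0, "dz": -90, "wx": 0, "wy": 0, "wz": 0, "gripper": -1},
    {"dx": 60, "dy": 0, "dz": -140, "wx": 0, "wy": 0, "wz": 0, "gripper": -1},
    {"dx": 100, "dy": 0, "dz": -180, "wx": 0, "wy": 0, "wz": 0, "gripper": -1},
    {"dx": 100, "dy": 0, "dz": -180, "wx": 0, "wy": 0, "wz": 0, "gripper": -1}
  ]
}}

```text
t: 8.55
tool_pos: [0.538, 0.0103, 0.2178]
ee_rot: [-180.0, 0.5, 177.1]
ft_force: [-0.2, 0.4, 0.1]
finger_gap: 0.0855
```

```bash
cat >> h.py <<'E'
def fish(s,c,zt):
    Q=near(cloud(s),c,.075,zt-.007,zt+.006);return rect(Q)
E
python3 - <<'E'
from h import *
st=readout.state();print(st['t'],st['tool_pos'],st['ee_rot'])
s=cams.snapshot('wrist');save(s,'w5');print(board(s,(.637,.004)),fish(s,(.637,.004),.046))
P=cloud(s);print(near(P,(.637,.004),.02,.03,.06)[:,2].mean())
E
```

```text
8.55 [0.53796532 0.01031587 0.21778211] [-179.96187496    0.49537284  177.10400939]
((array([636.7,   4.8]), array([298.3, 199.7]), 87.2), np.float64(0.02075606344840686)) (array([636. ,   4.2]), array([ 62.9, 105.2]), 87.4)
0.043653293278656795
```

View pics/w5.png

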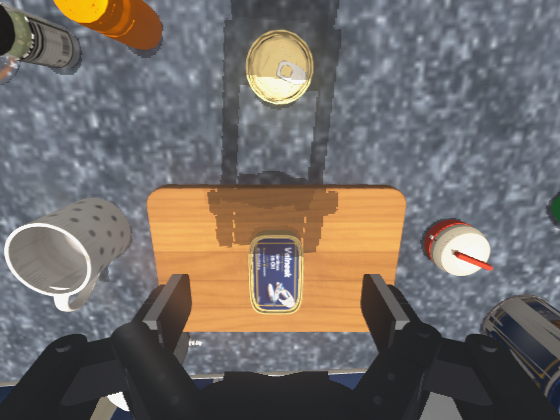

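Call:
{"name": "arm_command", "arguments": {
  "moves": [
    {"dx": 50, "dy": 1, "dz": 0, "wx": 0, "wy": 0, "wz": 0, "gripper": -1},
    {"dx": 100, "dy": 1.8, "dz": 20, "wx": 0, "wy": 0, "wz": 0, "gripper": -1},
    {"dx": 117, "dy": 1.8, "dz": 60, "wx": 0, "wy": 0, "wz": 0, "gripper": -1},
    {"dx": 117, "dy": 1.8, "dz": 105, "wx": 0, "wy": 0, "wz": 0, "gripper": -1},
    {"dx": 117, "dy": 1.8, "dz": 150, "wx": 0, "wy": 0, "wz": 0, "gripper": -1},
    {"dx": 117, "dy": 1.8, "dz": 175, "wx": 0, "wy": 0, "wz": 0, "gripper": -1},
    {"dx": 117, "dy": 1.8, "dz": 178, "wx": 0, "wy": 0, "wz": 0, "gripper": -1},
    {"dx": 117, "dy": 1.8, "dz": 178, "wx": 0, "wy": 0, "wz": 0, "gripper": -1}
  ]
}}

```text
t: 9.6
tool_pos: [0.4206, 0.018, 0.0343]
ee_rot: [180.0, -0.0, 177.1]
ft_force: [-0.2, -1.9, 0.2]
finger_gap: 0.0854
```

Call:
{"name": "arm_command", "arguments": {
  "moves": [
    {"dx": 0, "dy": 0, "dz": 0, "wx": 0, "wy": 0, "wz": 0, "gripper": 0.2},
    {"dx": 0, "dy": 0, "dz": 0, "wx": 0, "wy": 0, "wz": 0, "gripper": 0.2},
    {"dx": 0, "dy": 0, "dz": 0, "wx": 0, "wy": 0, "wz": 0, "gripper": 0.2},
    {"dx": 0, "dy": 0, "dz": 0, "wx": 0, "wy": 0, "wz": 0, "gripper": 0.2},
    {"dx": 0, "dy": 0, "dz": 0, "wx": 0, "wy": 0, "wz": 0, "gripper": 0.2}
  ]
}}

```text
t: 10.22
tool_pos: [0.4218, 0.0179, 0.0358]
ee_rot: [-180.0, 0.2, 177.1]
ft_force: [-0.1, 0.0, 7.0]
finger_gap: 0.0567
```

Call:
{"name": "arm_command", "arguments": {
  "moves": [
    {"dx": 0, "dy": 0, "dz": -20, "wx": 0, "wy": 0, "wz": 0, "gripper": 0.2},
    {"dx": 0, "dy": 0, "dz": -70, "wx": 0, "wy": 0, "wz": 0, "gripper": 0.2},
    {"dx": -30, "dy": 0, "dz": -105, "wx": 0, "wy": 0, "wz": 0, "gripper": 0.2},
    {"dx": -80, "dy": -1, "dz": -110, "wx": 0, "wy": 0, "wz": 0, "gripper": 0.2},
    {"dx": -135, "dy": -2, "dz": -110, "wx": 0, "wy": 0, "wz": 0, "gripper": 0.2},
    {"dx": -190, "dy": -2.7, "dz": -100, "wx": 0, "wy": 0, "wz": 0, "gripper": 0.2},
    {"dx": -215.4, "dy": -2.7, "dz": -85, "wx": 0, "wy": 0, "wz": 0, "gripper": 0.2},
    {"dx": -215.4, "dy": -2.7, "dz": -65, "wx": 0, "wy": 0, "wz": 0, "gripper": 0.2},
    {"dx": -215.4, "dy": -2.7, "dz": -55, "wx": 0, "wy": 0, "wz": 0, "gripper": 0.2},
    {"dx": -215.4, "dy": -2.7, "dz": -55, "wx": 0, "wy": 0, "wz": 0, "gripper": 0.2}
  ]
}}

```text
t: 11.48
tool_pos: [0.6333, 0.0047, 0.0879]
ee_rot: [180.0, -0.2, 177.1]
ft_force: [0.9, 0.6, -1.4]
finger_gap: 0.0561
```

```bash
python3 - <<'E'
from h import *
st=readout.state();print(st['t'],st['tool_pos'],st['ee_rot'],st['ft_force'])
s=cams.snapshot('wrist');save(s,'w6');P=cloud(s)
Q=near(P,(.637,.004),.05,.118,.14);Q=Q[Q[:,0]<.66]; print(len(Q),np.percentile(Q[:,2],[5,50,95]))
print(cv2.minEnclosingCircle((Q[:,:2]*1000).astype(np.float32)))
for n in ['scene','side']:
    Q=near(cloud(cams.snapshot(n)),(.637,.004),.04,.055,.075); print(n,len(Q),fitc(Q[:,:2],(.637,.004),.0285) if len(Q)>9 else 0)
E
```

```text
11.475 [0.63327492 0.00466936 0.08789704] [179.98817958  -0.19048652 177.09427696] [ 0.90786583  0.59685522 -1.4485871 ]
18787 [0.11976444 0.12171346 0.13677397]
((636.91650390625, 3.9975342750549316), 49.98590850830078)
scene 62 [0.63376093 0.00276736]
side 74 [0.63591197 0.00360875]
```

View pics/w6.png

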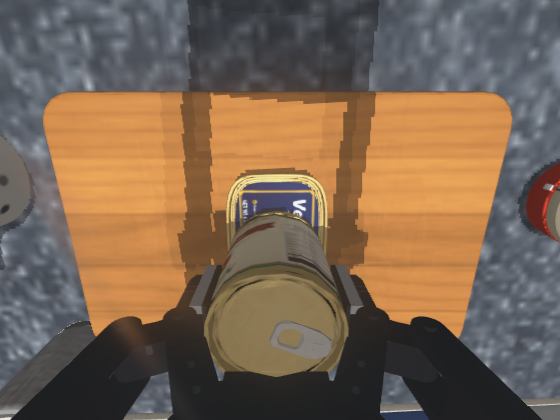

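Call:
{"name": "arm_command", "arguments": {
  "moves": [
    {"dx": -1, "dy": 0.5, "dz": 2, "wx": 0, "wy": 0, "wz": 0, "gripper": 0.2},
    {"dx": -1, "dy": 0.5, "dz": 3, "wx": 0, "wy": 0, "wz": 0, "gripper": 0.2},
    {"dx": -1, "dy": 0.5, "dz": 3, "wx": 0, "wy": 0, "wz": 0, "gripper": 0.2}
  ]
}}

```text
t: 12.0
tool_pos: [0.6363, 0.0049, 0.0863]
ee_rot: [-180.0, -0.0, 177.1]
ft_force: [-0.2, 0.6, -1.2]
finger_gap: 0.0564
```

```bash
python3 - <<'E'
from h import *
for n in ['scene','side']:
    s=cams.snapshot(n);Q=near(cloud(s),(.637,.004),.04,.055,.075); print(n,len(Q),fitc(Q[:,:2],(.637,.004),.0285))
    print(readout.state()['tool_pos'])
E
```

```text
scene 64 [0.63559621 0.00293499]
[0.63635434 0.00488484 0.08631624]
side 78 [0.63687245 0.00423025]
[0.63636446 0.00485938 0.08629618]
```

Good: centred. Lower to contact.

Call:
{"name": "arm_command", "arguments": {
  "moves": [
    {"dx": 0, "dy": 0, "dz": 2, "wx": 0, "wy": 0, "wz": 0, "gripper": 0.2},
    {"dx": 0, "dy": 0, "dz": 3.5, "wx": 0, "wy": 0, "wz": 0, "gripper": 0.2},
    {"dx": 0, "dy": 0, "dz": 3.5, "wx": 0, "wy": 0, "wz": 0, "gripper": 0.2}
  ]
}}

```text
t: 12.48
tool_pos: [0.6362, 0.0049, 0.0825]
ee_rot: [180.0, -0.0, 177.1]
ft_force: [-0.2, -0.3, -1.8]
finger_gap: 0.0565
```

Call:
{"name": "arm_command", "arguments": {
  "moves": [
    {"dx": 0, "dy": 0, "dz": 1, "wx": 0, "wy": 0, "wz": 0, "gripper": 0.2},
    {"dx": 0, "dy": 0, "dz": 1.5, "wx": 0, "wy": 0, "wz": 0, "gripper": 0.2},
    {"dx": 0, "dy": 0, "dz": 1.5, "wx": 0, "wy": 0, "wz": 0, "gripper": 0.2}
  ]
}}

```text
t: 12.85
tool_pos: [0.6365, 0.0049, 0.0821]
ee_rot: [-180.0, 0.0, 177.1]
ft_force: [-4.2, 0.8, 6.3]
finger_gap: 0.0564
```

Call:
{"name": "arm_command", "arguments": {
  "moves": [
    {"dx": 0, "dy": 0, "dz": 0, "wx": 0, "wy": 0, "wz": 0, "gripper": -1},
    {"dx": 0, "dy": 0, "dz": 0, "wx": 0, "wy": 0, "wz": 0, "gripper": -1},
    {"dx": 0, "dy": 0, "dz": 0, "wx": 0, "wy": 0, "wz": 0, "gripper": -1},
    {"dx": 0, "dy": 0, "dz": 0, "wx": 0, "wy": 0, "wz": 0, "gripper": -1},
    {"dx": 0, "dy": 0, "dz": -15, "wx": 0, "wy": 0, "wz": 0, "gripper": -1},
    {"dx": 0, "dy": 0, "dz": -60, "wx": 0, "wy": 0, "wz": 0, "gripper": -1},
    {"dx": 0, "dy": 0, "dz": -110, "wx": 0, "wy": 0, "wz": 0, "gripper": -1},
    {"dx": 20, "dy": 30, "dz": -150, "wx": 0, "wy": 0, "wz": 0, "gripper": -1},
    {"dx": 50, "dy": 70, "dz": -180, "wx": 0, "wy": 0, "wz": 0, "gripper": -1},
    {"dx": 50, "dy": 70, "dz": -180, "wx": 0, "wy": 0, "wz": 0, "gripper": -1}
  ]
}}

```text
t: 14.1
tool_pos: [0.5906, 0.0799, 0.2667]
ee_rot: [179.9, 0.4, 177.3]
ft_force: [0.6, 0.9, -0.8]
finger_gap: 0.0855
```

```bash
python3 - <<'E'
from h import *
st=readout.state();print(st['t'],st['tool_pos'],st['ee_rot'])
s=cams.snapshot('wrist');save(s,'w7');print(board(s,(.637,.004)),fish(s,(.637,.004),.046))
P=cloud(s);Q=near(P,(.637,.004),.045,.11,.13);print(len(Q),cv2.minEnclosingCircle((Q[:,:2]*1000).astype(np.float32)))
Q=near(P,(.637,.004),.04,.06,.11);print(len(Q),fitc(Q[:,:2],(.637,.004),.0285))
E
```

```text
14.1 [0.59055667 0.07992637 0.26672474] [179.93331678   0.43651506 177.28113217]
((array([636.9,   4.1]), array([299.1, 199.1]), 87.3), np.float64(0.02078192462351658)) (array([635.6,   4.1]), array([ 63. , 103.7]), 87.7)
2299 ((636.40234375, 3.833502769470215), 29.044857025146484)
791 [0.63659167 0.00374526]
```

View pics/w7.png

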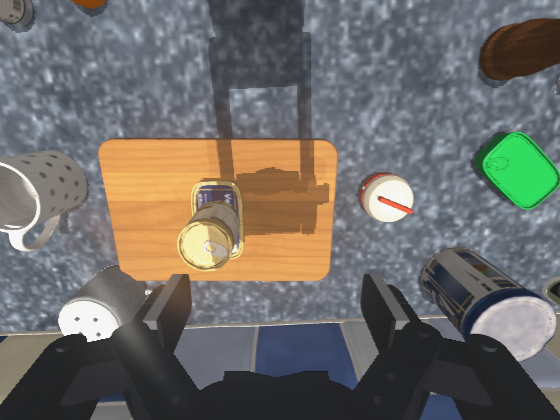

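Call:
{"name": "arm_command", "arguments": {
  "moves": [
    {"dx": 16, "dy": 24, "dz": 0, "wx": 0, "wy": 0, "wz": 0.17, "gripper": -1},
    {"dx": 32, "dy": 48, "dz": 0, "wx": 0, "wy": 0, "wz": 0.35, "gripper": -1},
    {"dx": 48, "dy": 72, "dz": 0, "wx": 0, "wy": 0, "wz": 0.53, "gripper": -1},
    {"dx": 64, "dy": 96, "dz": 0, "wx": 0, "wy": 0, "wz": 0.71, "gripper": -1},
    {"dx": 80, "dy": 120, "dz": 0, "wx": 0, "wy": 0, "wz": 0.89, "gripper": -1},
    {"dx": 96, "dy": 144, "dz": 0, "wx": 0, "wy": 0, "wz": 1.07, "gripper": -1},
    {"dx": 112, "dy": 168, "dz": 0, "wx": 0, "wy": 0, "wz": 1.25, "gripper": -1},
    {"dx": 128, "dy": 192, "dz": 0, "wx": 0, "wy": 0, "wz": 1.43, "gripper": -1},
    {"dx": 142, "dy": 213, "dz": 0, "wx": 0, "wy": 0, "wz": 1.573, "gripper": -1},
    {"dx": 142, "dy": 213, "dz": 0, "wx": 0, "wy": 0, "wz": 1.573, "gripper": -1}
  ]
}}

```text
t: 15.4
tool_pos: [0.4585, 0.2976, 0.2606]
ee_rot: [-179.9, 0.0, 87.1]
ft_force: [-0.1, 0.0, -0.9]
finger_gap: 0.0852
```

```bash
python3 - <<'E'
from h import *
st=readout.state();print(st['t'],st['tool_pos'],st['ee_rot'])
s=cams.snapshot('wrist');P=cloud(s)
for a,b,r in [(.125,.156,.024),(.136,.146,.024),(.005,.02,.029),(.158,.18,.01)]:
    Q=near(P,(.459,.355),.04,a,b);print(len(Q),fitc(Q[:,:2],(.459,.355),r) if len(Q)>9 else 0, cv2.minEnclosingCircle((Q[:,:2]*1000).astype(np.float32)) if len(Q) else 0)
E
```

```text
15.4 [0.4585337  0.2975955  0.26056183] [-1.79932363e+02  4.18009816e-02  8.70514726e+01]
1780 [0.45927861 0.35359524] ((459.4324035644531, 355.26123046875), 24.8429012298584)
453 [0.45940528 0.35509489] ((459.4324035644531, 355.26123046875), 24.8429012298584)
61 [0.45702835 0.35487846] ((456.5313415527344, 371.1968078613281), 24.257123947143555)
519 [0.45725901 0.35174917] ((459.1709899902344, 355.1979064941406), 13.461892127990723)
```

Call:
{"name": "arm_command", "arguments": {
  "moves": [
    {"dx": 40, "dy": -2, "dz": 0, "wx": 0, "wy": 0, "wz": 0, "gripper": -1},
    {"dx": 57.6, "dy": -2.2, "dz": 20, "wx": 0, "wy": 0, "wz": 0, "gripper": -1},
    {"dx": 57.6, "dy": -2.2, "dz": 60, "wx": 0, "wy": 0, "wz": 0, "gripper": -1},
    {"dx": 57.6, "dy": -2.2, "dz": 100, "wx": 0, "wy": 0, "wz": 0, "gripper": -1},
    {"dx": 57.6, "dy": -2.2, "dz": 125, "wx": 0, "wy": 0, "wz": 0, "gripper": -1},
    {"dx": 57.6, "dy": -2.2, "dz": 127, "wx": 0, "wy": 0, "wz": 0, "gripper": -1},
    {"dx": 57.6, "dy": -2.2, "dz": 127, "wx": 0, "wy": 0, "wz": 0, "gripper": -1}
  ]
}}

```text
t: 16.32
tool_pos: [0.4609, 0.3544, 0.1351]
ee_rot: [180.0, -0.0, 87.0]
ft_force: [0.9, 0.2, 0.8]
finger_gap: 0.0855
```

Call:
{"name": "arm_command", "arguments": {
  "moves": [
    {"dx": 0, "dy": 0, "dz": 0, "wx": 0, "wy": 0, "wz": 0, "gripper": 0.4},
    {"dx": 0, "dy": 0, "dz": 0, "wx": 0, "wy": 0, "wz": 0, "gripper": 0.4},
    {"dx": 0, "dy": 0, "dz": 0, "wx": 0, "wy": 0, "wz": 0, "gripper": 0.4},
    {"dx": 0, "dy": 0, "dz": 0, "wx": 0, "wy": 0, "wz": 0, "gripper": 0.4},
    {"dx": 0, "dy": 0, "dz": 0, "wx": 0, "wy": 0, "wz": 0, "gripper": 0.4},
    {"dx": 0, "dy": 0, "dz": 0, "wx": 0, "wy": 0, "wz": 0, "gripper": 0.4}
  ]
}}

```text
t: 17.08
tool_pos: [0.4607, 0.3556, 0.1362]
ee_rot: [179.9, -0.1, 87.0]
ft_force: [-2.2, 0.0, 6.6]
finger_gap: 0.0461
```

Call:
{"name": "arm_command", "arguments": {
  "moves": [
    {"dx": 0, "dy": 0, "dz": -15, "wx": 0, "wy": 0, "wz": 0, "gripper": 0.4},
    {"dx": 0, "dy": 0, "dz": -55, "wx": 0, "wy": 0, "wz": 0, "gripper": 0.4},
    {"dx": 0, "dy": 0, "dz": -105, "wx": 0, "wy": 0, "wz": 0, "gripper": 0.4},
    {"dx": -40, "dy": 18, "dz": -140, "wx": 0, "wy": 0, "wz": 0, "gripper": 0.4},
    {"dx": -90, "dy": 40, "dz": -150, "wx": 0, "wy": 0, "wz": 0, "gripper": 0.4},
    {"dx": -140, "dy": 63, "dz": -150, "wx": 0, "wy": 0, "wz": 0, "gripper": 0.4},
    {"dx": -190, "dy": 86, "dz": -150, "wx": 0, "wy": 0, "wz": 0, "gripper": 0.4},
    {"dx": -240, "dy": 108, "dz": -150, "wx": 0, "wy": 0, "wz": 0, "gripper": 0.4},
    {"dx": -290, "dy": 131, "dz": -150, "wx": 0, "wy": 0, "wz": 0, "gripper": 0.4},
    {"dx": -340, "dy": 153, "dz": -150, "wx": 0, "wy": 0, "wz": 0, "gripper": 0.4}
  ]
}}

```text
t: 18.32
tool_pos: [0.595, 0.0056, 0.2852]
ee_rot: [180.0, -0.0, 87.0]
ft_force: [1.2, 0.3, -1.5]
finger_gap: 0.0457
```

Call:
{"name": "arm_command", "arguments": {
  "moves": [
    {"dx": -45, "dy": 21, "dz": 0, "wx": 0, "wy": 0, "wz": 0, "gripper": 0.4},
    {"dx": -85, "dy": 40, "dz": 0, "wx": 0, "wy": 0, "wz": 0, "gripper": 0.4},
    {"dx": -90, "dy": 42.2, "dz": 10, "wx": 0, "wy": 0, "wz": 0, "gripper": 0.4},
    {"dx": -90, "dy": 42.2, "dz": 50, "wx": 0, "wy": 0, "wz": 0, "gripper": 0.4},
    {"dx": -90, "dy": 42.2, "dz": 90, "wx": 0, "wy": 0, "wz": 0, "gripper": 0.4},
    {"dx": -90, "dy": 42.2, "dz": 110, "wx": 0, "wy": 0, "wz": 0, "gripper": 0.4},
    {"dx": -90, "dy": 42.2, "dz": 115, "wx": 0, "wy": 0, "wz": 0, "gripper": 0.4},
    {"dx": -90, "dy": 42.2, "dz": 115, "wx": 0, "wy": 0, "wz": 0, "gripper": 0.4}
  ]
}}

```text
t: 19.32
tool_pos: [0.6327, -0.0847, 0.1706]
ee_rot: [179.9, 0.0, 87.0]
ft_force: [0.5, -0.3, -2.0]
finger_gap: 0.046
```

```bash
python3 - <<'E'
from h import *
for n in ['side','scene']:
    s=cams.snapshot(n);P=cloud(s);print(readout.state()['tool_pos'],readout.state()['ee_rot'])
    for a,b,r in [(.04,.055,.029),(.16,.18,.024)]:
        Q=near(P,(.632,-.086),.032,a,b);print(n,len(Q),fitc(Q[:,:2],(.632,-.086),r) if len(Q)>9 else 0)
    Q=near(P,(.632,-.086),.03,.023,.2);print('zmin',np.percentile(Q[:,2],[1,3,5]))
    save(s,'m_'+n)
E
```

```text
[ 0.63307563 -0.08492619  0.17123132] [1.79841104e+02 2.99190368e-02 8.69770624e+01]
side 25 [ 0.63144826 -0.08544423]
side 74 [ 0.63423703 -0.08442252]
zmin [0.02358489 0.03345061 0.05065325]
[ 0.63317691 -0.0849964   0.1714345 ] [1.79819687e+02 3.65468657e-02 8.69747919e+01]
scene 59 [ 0.6313201  -0.08298125]
scene 67 [ 0.63117658 -0.08553841]
zmin [0.03864989 0.04232008 0.0459771 ]
```

View pics/m_side.png

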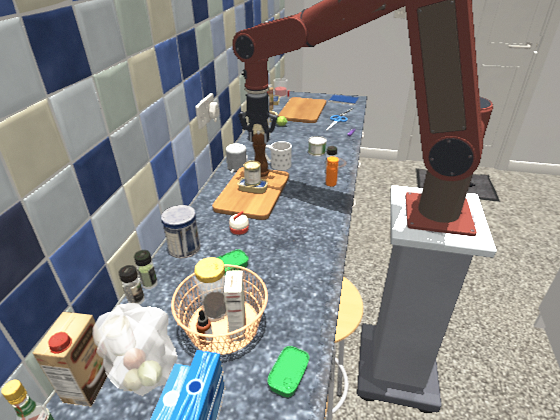

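Mill hangs upright over the board end beside the mug (260,160). Nudge −y 1.7 mm and lower.

Call:
{"name": "arm_command", "arguments": {
  "moves": [
    {"dx": -1.7, "dy": 0, "dz": 5, "wx": 0, "wy": 0, "wz": 0, "gripper": 0.4},
    {"dx": -1.7, "dy": 0, "dz": 10, "wx": 0, "wy": 0, "wz": 0, "gripper": 0.4},
    {"dx": -1.7, "dy": 0, "dz": 12, "wx": 0, "wy": 0, "wz": 0, "gripper": 0.4},
    {"dx": -1.7, "dy": 0, "dz": 12, "wx": 0, "wy": 0, "wz": 0, "gripper": 0.4}
  ]
}}

```text
t: 19.92
tool_pos: [0.6319, -0.0867, 0.1579]
ee_rot: [180.0, 0.0, 87.0]
ft_force: [-1.2, -0.2, 3.4]
finger_gap: 0.046
```

Call:
{"name": "arm_command", "arguments": {
  "moves": [
    {"dx": 0, "dy": 0, "dz": 0.5, "wx": 0, "wy": 0, "wz": 0, "gripper": 0.4},
    {"dx": 0, "dy": 0, "dz": 0.5, "wx": 0, "wy": 0, "wz": 0, "gripper": -0.9},
    {"dx": 0, "dy": 0, "dz": 0.5, "wx": 0, "wy": 0, "wz": 0, "gripper": -0.9},
    {"dx": 0, "dy": 0, "dz": 0.5, "wx": 0, "wy": 0, "wz": 0, "gripper": -0.9},
    {"dx": 0, "dy": 0, "dz": 0.5, "wx": 0, "wy": 0, "wz": 0, "gripper": -0.9},
    {"dx": 0, "dy": 0, "dz": -15, "wx": 0, "wy": 0, "wz": 0, "gripper": -0.9},
    {"dx": 0, "dy": 0, "dz": -60, "wx": 0, "wy": 0, "wz": 0, "gripper": -0.9},
    {"dx": 0, "dy": 0, "dz": -100, "wx": 0, "wy": 0, "wz": 0, "gripper": -0.9},
    {"dx": 0, "dy": -20, "dz": -100, "wx": 0, "wy": 0, "wz": 0, "gripper": -0.9},
    {"dx": 0, "dy": -20, "dz": -100, "wx": 0, "wy": 0, "wz": 0, "gripper": -0.9}
  ]
}}

```text
t: 21.18
tool_pos: [0.6119, -0.0855, 0.2592]
ee_rot: [179.9, 0.0, 87.0]
ft_force: [0.1, -0.1, 0.1]
finger_gap: 0.081
```

Call:
{"name": "arm_command", "arguments": {
  "moves": [
    {"dx": -35, "dy": -45, "dz": 0, "wx": 0, "wy": 0, "wz": 0, "gripper": -1},
    {"dx": -70, "dy": -90, "dz": 0, "wx": 0, "wy": 0, "wz": 0, "gripper": -1},
    {"dx": -105, "dy": -135, "dz": 0, "wx": 0, "wy": 0, "wz": 0, "gripper": -1},
    {"dx": -140, "dy": -180, "dz": 0, "wx": 0, "wy": 0, "wz": 0, "gripper": -1},
    {"dx": -171, "dy": -221, "dz": 0, "wx": 0, "wy": 0, "wz": 0, "gripper": -1},
    {"dx": -171, "dy": -221, "dz": 0, "wx": 0, "wy": 0, "wz": 0, "gripper": -1},
    {"dx": -171, "dy": -221, "dz": 0, "wx": 0, "wy": 0, "wz": 0, "gripper": -1}
  ]
}}

```text
t: 22.05
tool_pos: [0.3826, -0.2447, 0.2575]
ee_rot: [180.0, -0.0, 86.9]
ft_force: [0.7, 0.1, -0.3]
finger_gap: 0.0859
```

```bash
python3 - <<'E'
from h import *
s=cams.snapshot('wrist');P=cloud(s);save(s,'w8')
for i in range(1): st=readout.state();print(st['t'],st['tool_pos'],st['ee_rot'])
for a,b in [(.09,.12),(.01,.09)]:
    Q=near(P,(.3825,-.205),.035,a,b);print(len(Q),fitc(Q[:,:2],(.3825,-.205),.0205),cv2.minEnclosingCircle((Q[:,:2]*1000).astype(np.float32)))
E
```

```text
22.1 [ 0.38290579 -0.24433495  0.25744593] [ 1.79974328e+02 -1.58885261e-02  8.69803858e+01]
1460 [ 0.37749119 -0.20836619] ((382.476806640625, -204.60842895507812), 20.39552879333496)
141 [ 0.38239736 -0.20475003] ((383.59674072265625, -195.89108276367188), 18.276826858520508)
```

View pics/w8.png

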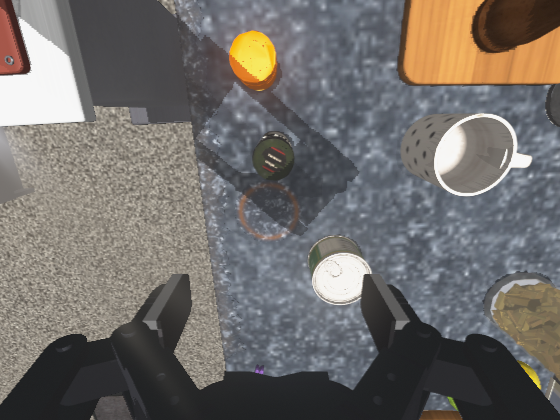

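Dark jar at (274,157) px, i.e. (382.5, −204.7) mm; the orange one stays aside.

Call:
{"name": "arm_command", "arguments": {
  "moves": [
    {"dx": 30, "dy": -2.4, "dz": 30, "wx": 0, "wy": 0, "wz": 0, "gripper": -1},
    {"dx": 39.7, "dy": -2.4, "dz": 70, "wx": 0, "wy": 0, "wz": 0, "gripper": -1},
    {"dx": 39.7, "dy": -2.4, "dz": 110, "wx": 0, "wy": 0, "wz": 0, "gripper": -1},
    {"dx": 39.7, "dy": -2.4, "dz": 155, "wx": 0, "wy": 0, "wz": 0, "gripper": -0.6},
    {"dx": 39.7, "dy": -2.4, "dz": 187, "wx": 0, "wy": 0, "wz": 0, "gripper": -0.5},
    {"dx": 39.7, "dy": -2.4, "dz": 192, "wx": 0, "wy": 0, "wz": 0, "gripper": -0.5},
    {"dx": 39.7, "dy": -2.4, "dz": 192, "wx": 0, "wy": 0, "wz": 0, "gripper": -0.5}
  ]
}}

```text
t: 22.98
tool_pos: [0.3827, -0.2045, 0.0658]
ee_rot: [180.0, -0.0, 87.0]
ft_force: [-0.5, -0.0, 0.2]
finger_gap: 0.0638
```

Call:
{"name": "arm_command", "arguments": {
  "moves": [
    {"dx": 0, "dy": 0, "dz": 0, "wx": 0, "wy": 0, "wz": 0, "gripper": 0.5},
    {"dx": 0, "dy": 0, "dz": 0, "wx": 0, "wy": 0, "wz": 0, "gripper": 0.5},
    {"dx": 0, "dy": 0, "dz": 0, "wx": 0, "wy": 0, "wz": 0, "gripper": 0.5},
    {"dx": 0, "dy": 0, "dz": 0, "wx": 0, "wy": 0, "wz": 0, "gripper": 0.5},
    {"dx": 0, "dy": 0, "dz": 0, "wx": 0, "wy": 0, "wz": 0, "gripper": 0.5}
  ]
}}

```text
t: 23.6
tool_pos: [0.383, -0.2057, 0.0671]
ee_rot: [179.9, 0.1, 86.9]
ft_force: [-1.5, 1.6, 5.8]
finger_gap: 0.0399
```

Call:
{"name": "arm_command", "arguments": {
  "moves": [
    {"dx": 0, "dy": 0, "dz": -20, "wx": 0, "wy": 0, "wz": 0, "gripper": 0.5},
    {"dx": 0, "dy": 0, "dz": -70, "wx": 0, "wy": 0, "wz": 0, "gripper": 0.5},
    {"dx": 0, "dy": 0, "dz": -120, "wx": 0, "wy": 0, "wz": 0, "gripper": 0.5},
    {"dx": 38, "dy": 29, "dz": -150, "wx": 0, "wy": 0, "wz": 0, "gripper": 0.5},
    {"dx": 77, "dy": 59, "dz": -160, "wx": 0, "wy": 0, "wz": 0, "gripper": 0.5},
    {"dx": 116, "dy": 90, "dz": -160, "wx": 0, "wy": 0, "wz": 0, "gripper": 0.5},
    {"dx": 155, "dy": 120, "dz": -160, "wx": 0, "wy": 0, "wz": 0, "gripper": 0.5},
    {"dx": 194, "dy": 150, "dz": -160, "wx": 0, "wy": 0, "wz": 0, "gripper": 0.5},
    {"dx": 233, "dy": 180, "dz": -160, "wx": 0, "wy": 0, "wz": 0, "gripper": 0.5},
    {"dx": 272, "dy": 210, "dz": -160, "wx": 0, "wy": 0, "wz": 0, "gripper": 0.5}
  ]
}}

```text
t: 24.85
tool_pos: [0.607, 0.057, 0.2259]
ee_rot: [179.9, 0.0, 87.0]
ft_force: [0.1, -0.8, -0.9]
finger_gap: 0.0396
```

Call:
{"name": "arm_command", "arguments": {
  "moves": [
    {"dx": 36, "dy": 29, "dz": 0, "wx": 0, "wy": 0, "wz": 0, "gripper": 0.5},
    {"dx": 39.7, "dy": 32.3, "dz": 5, "wx": 0, "wy": 0, "wz": 0, "gripper": 0.5},
    {"dx": 39.7, "dy": 32.3, "dz": 40, "wx": 0, "wy": 0, "wz": 0, "gripper": 0.5},
    {"dx": 39.7, "dy": 32.3, "dz": 85, "wx": 0, "wy": 0, "wz": 0, "gripper": 0.5},
    {"dx": 39.7, "dy": 32.3, "dz": 115, "wx": 0, "wy": 0, "wz": 0, "gripper": 0.5},
    {"dx": 39.7, "dy": 32.3, "dz": 125, "wx": 0, "wy": 0, "wz": 0, "gripper": 0.5},
    {"dx": 39.7, "dy": 32.3, "dz": 125, "wx": 0, "wy": 0, "wz": 0, "gripper": 0.5}
  ]
}}

```text
t: 25.72
tool_pos: [0.6401, 0.0931, 0.1004]
ee_rot: [-180.0, 0.0, 86.9]
ft_force: [-0.4, 0.0, 0.2]
finger_gap: 0.0398
```

```bash
python3 - <<'E'
from h import *
for n in ['side','scene']:
    s=cams.snapshot(n);P=cloud(s);print(readout.state()['tool_pos'],readout.state()['ee_rot'])
    for a,b in [(.04,.07)]:
        Q=near(P,(.641,.095),.03,a,b);print(n,len(Q),fitc(Q[:,:2],(.641,.095),.0205) if len(Q)>9 else 0)
    Q=near(P,(.6365,.004),.04,.055,.11);print('tom',fitc(Q[:,:2],(.6365,.004),.0285))
    Q=near(P,(.632,-.087),.04,.15,.178);print('mill',len(Q),fitc(Q[:,:2],(.632,-.087),.024))
E
```

```text
[0.64098855 0.09328209 0.10160624] [ 1.79911903e+02 -8.38059118e-04  8.69408410e+01]
side 84 [0.64072271 0.09370155]
tom [0.63737007 0.00447892]
mill 103 [ 0.63204852 -0.08705858]
[0.6415452  0.09338325 0.10231715] [ 1.79834191e+02 -8.66480512e-03  8.69466916e+01]
scene 66 [0.64025805 0.09270703]
tom [0.63544143 0.00319241]
mill 121 [ 0.63261808 -0.08524136]
```

Call:
{"name": "arm_command", "arguments": {
  "moves": [
    {"dx": 1.5, "dy": 0.3, "dz": 6, "wx": 0, "wy": 0, "wz": 0, "gripper": 0.5},
    {"dx": 1.5, "dy": 0.3, "dz": 11, "wx": 0, "wy": 0, "wz": 0, "gripper": 0.5},
    {"dx": 1.5, "dy": 0.3, "dz": 13, "wx": 0, "wy": 0, "wz": 0, "gripper": 0.5},
    {"dx": 1.5, "dy": 0.3, "dz": 13, "wx": 0, "wy": 0, "wz": 0, "gripper": 0.5}
  ]
}}

```text
t: 26.32
tool_pos: [0.641, 0.0953, 0.0887]
ee_rot: [180.0, -0.0, 87.0]
ft_force: [-3.9, -0.1, 6.9]
finger_gap: 0.0397
```

Contact. Release partway (stay clear), lift.

Call:
{"name": "arm_command", "arguments": {
  "moves": [
    {"dx": 0, "dy": 0, "dz": 0, "wx": 0, "wy": 0, "wz": 0, "gripper": -0.5},
    {"dx": 0, "dy": 0, "dz": 0, "wx": 0, "wy": 0, "wz": 0, "gripper": -0.5},
    {"dx": 0, "dy": 0, "dz": 0, "wx": 0, "wy": 0, "wz": 0, "gripper": -0.5},
    {"dx": 0, "dy": 0, "dz": 0, "wx": 0, "wy": 0, "wz": 0, "gripper": -0.5},
    {"dx": 0, "dy": 0, "dz": -15, "wx": 0, "wy": 0, "wz": 0, "gripper": -0.5},
    {"dx": 0, "dy": 0, "dz": -60, "wx": 0, "wy": 0, "wz": 0, "gripper": -0.5},
    {"dx": 0, "dy": 0, "dz": -110, "wx": 0, "wy": 0, "wz": 0, "gripper": -0.5},
    {"dx": 0, "dy": 0, "dz": -160, "wx": 0, "wy": 0, "wz": 0, "gripper": -0.5},
    {"dx": 0, "dy": -30, "dz": -200, "wx": 0, "wy": 0, "wz": 0, "gripper": -0.5},
    {"dx": 0, "dy": -30, "dz": -200, "wx": 0, "wy": 0, "wz": 0, "gripper": -0.5}
  ]
}}

```text
t: 27.58
tool_pos: [0.612, 0.0971, 0.2942]
ee_rot: [179.4, -0.1, 87.0]
ft_force: [0.2, -0.1, -0.4]
finger_gap: 0.0639
```

```bash
python3 - <<'E'
from h import *
s=cams.snapshot('wrist');save(s,'w9');st=readout.state();print(st['t'],st['tool_pos'])
for n in ['wrist','side','scene']:
    if n!='wrist': s=cams.snapshot(n)
    P=cloud(s)
    print(n,board(s,(.637,.004)),fish(s,(.637,.004),.046))
    for k,c,r,a,b in [('tom',(.6365,.004),.0285,.055,.11),('mill',(.632,-.087),.024,.15,.175),('millb',(.632,-.087),.029,.026,.04),('jar',(.641,.095),.0205,.03,.12)]:
        Q=near(P,c,r+.012,a,b);print(k,len(Q),fitc(Q[:,:2],c,r).round(4) if len(Q)>9 else 0)
E
```

```text
27.625 [0.61154104 0.09689024 0.29120865]
wrist ((array([637.1,   4.9]), array([299.2, 199.3]), 87.1), np.float64(0.02081065483073455)) (array([637.7,   1.9]), array([107.5,  98. ]), 27.5)
tom 730 [0.6364 0.0039]
mill 984 [ 0.631  -0.0878]
millb 87 [ 0.6285 -0.0885]
jar 450 [0.6404 0.0961]
side ((array([636.7,   8.2]), array([302. , 198.8]), 87.3), np.float64(0.02326765278066084)) (array([607.1,  -9.6]), array([107.7,  53.1]), 81.3)
tom 173 [0.6373 0.0042]
mill 89 [ 0.6318 -0.0866]
millb 30 [ 0.6311 -0.0844]
jar 285 [0.6412 0.0961]
scene ((array([634.7,   4.6]), array([303.7, 201.9]), 87.8), np.float64(0.018921944459597495)) (array([627.9,  14.8]), array([105. , 101.6]), 36.4)
tom 184 [0.6364 0.003 ]
mill 102 [ 0.6318 -0.0863]
millb 67 [ 0.6294 -0.0864]
jar 191 [0.64   0.0951]
```

View pics/w9.png

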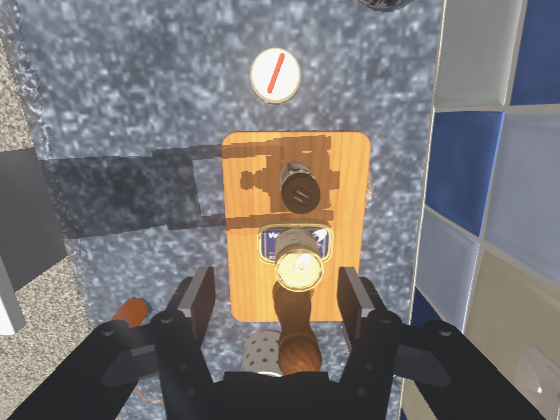

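All four stand upright within about 2 mm of target, and the arm is clear. Handing in.

```bash
python3 -c "
from h import *
print(robot.job_done())"
```

```text
the job is handed in; nothing more can be done
None
```

The lunch board is set out as asked and handed in at about 28 s of the 104 s allowed, with everything let go and the arm clear.

- **Order:** I placed the fish tin first, turned across the board's width. The tomato tin went on top of it, then the pepper mill at the mug end, and the spice jar at the timer end last.
- **Fish tin and tomato tin:** A look right after placing put the fish tin about 1 mm from the board centre and within about 0.5° of the board's short edges. The last check put the tomato tin about 1 mm from the fish tin's centre.
- **Mill and jar:** Both stood upright, within about 2 mm of their targets in the last check.
- **Checks that disagreed:** In the last check the fish-tin fit could not be used, because the tin is mostly hidden under the tomato tin. The fit of the mill's base was 1–4 mm off its head fit; only 30–87 points of the base were visible. The side camera put the board centre 3 mm off in y compared with the wrist camera.
- **Left alone:** I did not touch the mug, timer, beans tin or the look-alikes, though I did not measure them again at the end. Contact forces I saw stayed at about 7 N or less.

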